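# Fit the keyed gear on the photo-turntable drive

## Task

Fit the orange gear, the one with the key slot in its bore, onto the upright shaft of the turntable drive: turn it so that the slot lines up with the red key and lower it, without dropping it, until it sits flat and fully home on the drive, then let go. Leave the blue and the white gear where they lie.

Things in the scene. Friction and masses are not known exactly. Their poses are not given: they have to be found in the camera images.
- keyed_gear_center (a point): Orange gear, 0.16 kg, flat, hub up. Toothed flange 88 mm wide, 12 mm thick; on it a square hub 48 x 48 mm, top 50 mm above the underside: grip it across opposite flats, above the flange. 28 mm bore right through, with one slot 18 mm wide out to 20 mm from the axis (white marks on that side). Point: on the axis, 25 mm above the underside. z up; x towards the slot; the flats face x and y.
- shaft_foot (a point): Foot of the shaft, on its axis, on top of a fixed black drum 128 mm wide, 45 mm high. Steel shaft 20 mm thick, 55 mm long, top 15 mm tapered. z up; x towards the red key: 9 mm wide, out to 17 mm from the axis, 32 mm high (red mark on the drum's rim too). Gear home: flat on the drum, gear centre 25 mm above this point, both x alike; play about 4 mm, 14 degrees. 34 mm grey block at -x.
- blue_gear_center (a point): A bystander: blue gear of the same outer size, round bore 28 mm without a slot; it does not fit. The point is on its axis, 25 mm above its underside.
- white_gear_center (a point): A bystander: white gear of the same outer size, round bore 18 mm without a slot; it does not fit. The point is on its axis, 25 mm above its underside.

How it is judged:
At the end, for the whole second after the job is handed in: The orange gear is released and at rest on the shaft, hub up and flat (within 8 degrees), its axis within 12 mm of the shaft's, its slot over the key (within 22 degrees) and its underside within 6 mm of the drive's top; the blue and white gears lie within 30 mm of where they were (horizontal distance between keyed_gear_center and shaft_foot below 0.012 m and z of keyed_gear_center in the frame of shaft_foot between 0.02 and 0.031 m and angle between the x axis of keyed_gear_center and the x axis of shaft_foot, either way round below 0.4 rad and angle between keyed_gear_center's own z axis and vertical below 0.15 rad and contact force between keyed_gear and the fingers below 0.1 N and linear speed of keyed_gear below 0.02 m/s and distance of each of blue_gear_center, white_gear_center from where it was at the start of the episode below 0.03 m); the robot touches nothing.
It fails at once if the blue gear was moved by more than 30 mm (distance of blue_gear_center from where it was at the start of the episode above 0.03 m).
It fails at once if the white gear was moved by more than 30 mm (distance of white_gear_center from where it was at the start of the episode above 0.03 m).
It fails at once if the orange gear was let go over the shaft while still more than 40 mm above its seat (horizontal distance between keyed_gear_center and shaft_foot below 0.04 m and z of keyed_gear_center in the frame of shaft_foot above 0.065 m and contact force between keyed_gear and the fingers below 0.1 N).
It also fails if it takes over 40 s, if anything falls off the work surface, if the arm or the gripper's body presses on something with over 40 N, if the wrist force passes 120 N, or if a joint passes its speed limit or range.

## Robot

A 7-joint arm with a two-finger parallel gripper is mounted at the origin on the work surface. World frame = base frame: x ahead of the robot, y to its left, z up, the work surface at z = 0. Lengths are in m, angles in rad, forces in N, time in s.
With the tool pointing down it reaches from about 0.425 to 1.025 m from the base axis. Payload 9.4 kg.
Tool frame: the origin (TCP) lies at the centre of the arm's flange, where the gripper is bolted on; the fingertips stand 186 mm ahead of it and the grasp point (between the pads) lies 167 mm ahead of it; z points along the fingers, y is the line along which they close (so a half turn about z gives the same grasp; the last joint's range is limited). The gripper opens to 93 mm and grips with 3 to 60 N. Pads are 15 mm wide; open, the fingers measure 128 mm over their backs; the gripper's body (75 mm by 188 mm) begins 65 mm behind the grasp point.
Start: joints at [1.047, 0.599, -0.003, 1.599, 0.002, 0.943, -0.08], TCP at [0.313, -0.654, 0.405] pointing down, gripper open.
Joint ranges: [-2.57, 2.57], [-0.35, 1.97], [-1.29, 1.29], [0.11, 2.56], [-1.05, 4.19], [0.11, 1.86], [-2.63, 2.63]. Speed limits (rad/s): [2.22, 2.22, 3.01, 3.01, 3.14, 3.14, 3.14].

## Interface

Orientations are given as [roll, pitch, yaw] about the fixed x, y, z axes, in that order (R = Rz(yaw) Ry(pitch) Rx(roll)).
In Python, from rig import status, optics, job gives the robot as it stands. The module is installed in compiled form; this text tells all that it offers.
- The arm moves only by the tool jog_arm, never from a script. Its argument "increments" is a list of rows, each an object with "offset": the shift along the world's x, y, z in m, a list of three; "twist": the turn about the world's z in rad; "claw": the opening, from -1 (shut) to 1 (fully open). A call has 1 to 10 rows; each row shifts and turns the commanded pose from where the row before left it; what a row does not reach is not made up. A row lasts 1/8 s, in which the tool goes at most 62.5 mm and 10.7 degrees, less where a joint would pass 70% of its speed; a pose out of reach is approached as far as the arm can. A call is refused whole if a number of a shift passes 0.0625 or a number of a turn 0.188, either way. A call with a gripper value outside its range is refused whole. The fingers move at their own pace and stop on an object; the grip force is fixed at half the most. Time passes only in rows, so rows that do not move let the fingers close. It gives the time, the measured TCP pose, the force, the opening and the grip force at its end, in the units of the state.
- status.observe(): the state, without advancing time (a new reading comes with each control period).
- optics.get_image(name): name is "scene" or "top" or "wrist"; returns the picture (400x640x3 uint8, red, green, blue); there is no depth.
- optics.calibration(name): a dict with "K" (3x3 intrinsics, pixels), "camera_from_world" (4x4, takes a point from world to camera coordinates). Camera axes: x right, y down, z forward; pixel columns grow to the right and rows downward; lengths in m; the calibration is good to about 2 mm. The wrist camera is an equidistant fisheye: a pixel r from the principal point sees the ray r / f radians off the axis. A picture is of the moment at which its call begins: read the wrist's pose just before it. calibration takes no time and is no camera call; for the wrist camera it gives the pose at the moment of the call.
- job.job_done(): hands the job in; it is judged then, once.
The state is a dict: "t": time; "joint_positions": joint angles; "qvel": joint speeds; "joint_efforts": joint torques, N m; "tcp_pos": TCP position; "eef_rot": TCP orientation; "contact_force": force on the tool from outside, world axes, zero at the start; "moment": the same for the moment, N m; "finger_gap": finger opening in m; "finger_force": force on a finger pad.
Only numpy, scipy, OpenCV 4.12 (cv2) and the standard library are available. Lean on these libraries where they do the work, as an engineer would, in place of code of your own. Each camera call takes 0.05 s, during which the arm holds its last target. There are 200 camera calls.

## Working session

There is one attempt and no reset: what is moved stays moved. The work goes in short steps, Python scripts to look and compute and a tool call to move; the robot and the scene stay as the last step left them, time stands still between calls to the robot, and variables do not carry over. Pictures are saved under pics/ and viewed, at most 10 in all, crops included, and the job is handed in when it is done.

Besides the shell and the picture viewer there is one more tool, called as name([rows], argument=value, ...), one row to a line, values as JSON. jog_arm: Moves the arm, as the interface text tells. Its arguments: {"type":"object","properties":{"increments":{"type":"array"}},"required":["increments"]}

```bash
mkdir -p pics; python3 - <<'E'
from rig import status, optics
import cv2,numpy as np
s=status.observe();print(s)
for n in("top","scene"):
    cv2.imwrite(f"pics/{n}0.png",optics.get_image(n)[:,:,::-1]);c=optics.calibration(n);print(n,c["K"],c["camera_from_world"])
E
```

```text
{'t': 0.0, 'joint_positions': array([ 1.04729962,  0.60011291, -0.0025154 ,  1.60009695,  0.00179789,
        0.94296031, -0.07978303]), 'qvel': array([ 7.39846214e-04, -2.63358862e-05, -7.01311516e-06, -3.80401513e-05,
       -1.15258908e-03, -2.29785606e-03, -1.98728549e-03]), 'joint_efforts': array([-2.96962507e-04, -7.65071797e+01,  1.49753585e+00, -2.52364075e+01,
       -5.22231369e-02,  1.68721686e-02,  1.63353375e-04]), 'tcp_pos': array([ 0.3131656 , -0.65365393,  0.40388075]), 'eef_rot': array([-3.14002497e+00,  1.58272730e-04,  4.46848031e-01]), 'contact_force': array([ 0.08229093, -0.20416713, -0.24873211]), 'moment': array([-0.05386592,  0.00261022, -0.02816074]), 'finger_force': 0.0, 'finger_gap': 0.09275903118502832}
top [[405.95051215   0.         317.38154537]
 [  0.         405.95051215 201.65839588]
 [  0.           0.           1.        ]] [[ 0.00584819 -0.9999817  -0.00154858 -0.01274472]
 [-0.9978701  -0.00573522 -0.06497975  0.51876634]
 [ 0.06496968  0.00192529 -0.99788538  0.78624837]
 [ 0.          0.          0.          1.        ]]
scene [[404.82861221   0.         319.18170167]
 [  0.         404.82861221 204.17917165]
 [  0.           0.           1.        ]] [[-0.2867001   0.9580151  -0.00318153  0.17161823]
 [ 0.7295118   0.21616212 -0.64891176 -0.33711139]
 [-0.62097954 -0.18836403 -0.76085702  1.34704805]
 [ 0.          0.          0.          1.        ]]
```

View pics/top0.png

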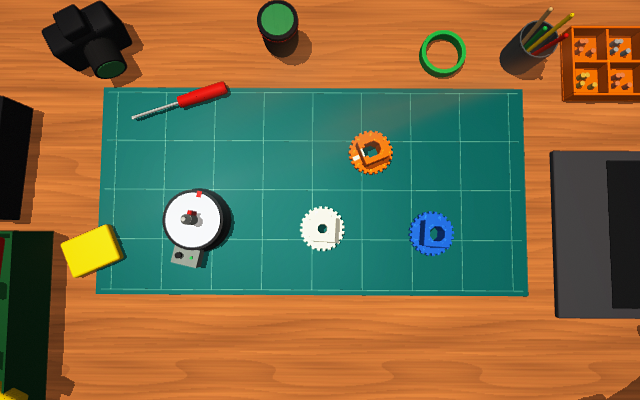

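View pics/scene0.png

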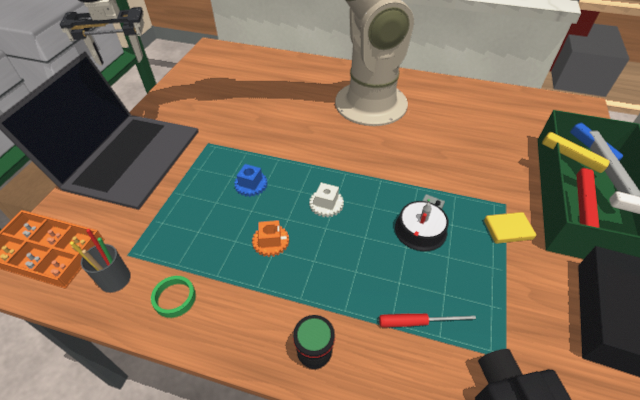

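The top view shows the orange gear at about (371,152), its white mark to the left near (357,157). The drum is at about (194,219), with the red rim mark at (199,194). White is at (322,229) and blue at (431,233). I'll enlarge the gear and drum.

```bash
python3 - <<'E'
import cv2,numpy as np
a=cv2.imread("pics/top0.png")
f=lambda x,y:cv2.resize(a[y:y+70,x:x+70],(400,400)[:2] and (392,392),interpolation=cv2.INTER_CUBIC)
g=np.hstack([f(336,117),f(160,180)])
def grid(i):
    for k in range(0,392,56):
        cv2.putText(i,str(k//56*10),(k,10),0,.35,(255,255,255),1)
cv2.imwrite("pics/crop1.png",cv2.copyMakeBorder(g,0,0,0,0,0))
E
```

```text
(no output)
```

View pics/crop1.png

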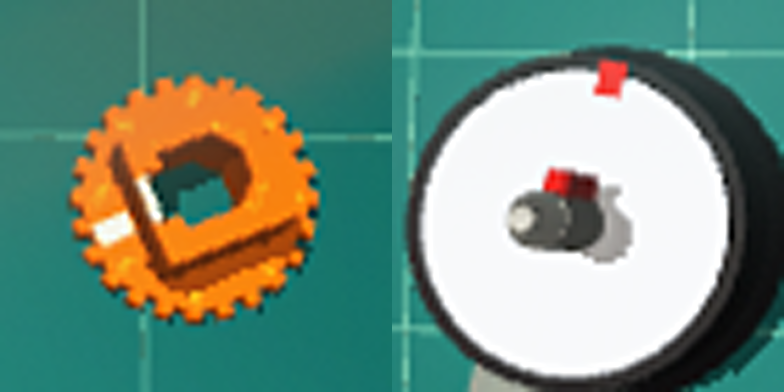

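The left crop shows the gear centre at about px (371.0,152.5), with the flange mark at (356.0,158.1). The right crop shows the drum top centre at about (192.3,220) and the rim mark at (199.1,193.9).

```bash
cat > h.py <<'E'
import numpy as np,cv2
from rig import status,optics
def ray_plane(K,T,px,z,fish=False):
    if fish: # equidistant
        d=np.array([px[0]-K[0,2],px[1]-K[1,2]]);th=np.hypot(*(d/[K[0,0],K[1,1]]))
        u=d/max(np.hypot(*d),1e-9);r=np.array([*(u*np.sin(th)),np.cos(th)])
    else: r=np.linalg.solve(K,[px[0],px[1],1])
    R,t=T[:3,:3],T[:3,3];c=-R.T@t;d=R.T@r
    return c+d*(z-c[2])/d[2]
E
python3 - <<'E'
from h import *
c=optics.calibration("top");f=lambda x,y,z:ray_plane(c["K"],c["camera_from_world"],(x,y),z)
g=f(371,152.5,.010);m=f(356,158.1,.012);print("gear",g,m,np.linalg.norm((m-g)[:2]),np.arctan2(*(m-g)[1::-1]))
d=f(192.3,220,.045);r=f(199.1,193.9,.045);print("drum",d,r,np.linalg.norm((r-d)[:2]),np.arctan2(*(r-d)[1::-1]))
# shaft top, white/blue
print("shafttop",f(160+(522-392)/5.6,180+219/5.6,.1));print(f(322,229,.01),f(431.5,233,.01))
w=optics.calibration("wrist");print(w["K"],w["camera_from_world"])
E
```

```text
gear [ 0.61894993 -0.1169549   0.01      ] [ 0.60706983 -0.08660822  0.012     ] 0.0325892226405428 1.9439358197706336
drum [0.48063128 0.22818036 0.045     ] [0.53056593 0.21646234 0.045     ] 0.05129113844734056 -0.23049650582678813
shafttop [0.48112158 0.22726983 0.1       ]
[ 0.46490175 -0.01921647  0.01      ] [ 0.45825352 -0.23654643  0.01      ]
[[309.70691629   0.         318.87775854]
 [  0.         309.70691629 196.93295727]
 [  0.           0.           1.        ]] [[ 4.32355290e-01 -9.01703219e-01 -4.56281853e-04 -7.24689489e-01]
 [-8.65923980e-01 -4.15340621e-01  2.78689487e-01 -3.38309489e-02]
 [-2.51484720e-01 -1.20097769e-01 -9.60381154e-01  3.89664153e-01]
 [ 0.00000000e+00  0.00000000e+00  0.00000000e+00  1.00000000e+00]]
```

Positions are consistent: the mark radii are plausible and the shaft-top estimate matches the drum centre. Plan: grasp at tool yaw 3.515 and place at 1.341, which keeps joint 7 well inside its range.

jog_arm([
  {"offset": [0.0153, 0.0268, -0.004], "twist": 0.153, "claw": 1},
  {"offset": [0.0153, 0.0268, -0.004], "twist": 0.153, "claw": 1},
  {"offset": [0.0153, 0.0268, -0.004], "twist": 0.153, "claw": 1},
  {"offset": [0.0153, 0.0268, -0.004], "twist": 0.153, "claw": 1},
  {"offset": [0.0153, 0.0268, -0.004], "twist": 0.153, "claw": 1},
  {"offset": [0.0153, 0.0268, -0.004], "twist": 0.153, "claw": 1},
  {"offset": [0.0153, 0.0268, -0.004], "twist": 0.153, "claw": 1},
  {"offset": [0.0153, 0.0268, -0.004], "twist": 0.153, "claw": 1},
  {"offset": [0.0153, 0.0268, -0.004], "twist": 0.153, "claw": 1},
  {"offset": [0.0153, 0.0268, -0.004], "twist": 0.153, "claw": 1},
])

```text
t: 1.35
tcp_pos: [0.4665, -0.385, 0.3643]
eef_rot: [-3.141, -0.0, 1.982]
contact_force: [0.0, 0.3, 0.5]
finger_gap: 0.093
finger_force: 0.0
```

jog_arm([
  {"offset": [0.0153, 0.0268, -0.004], "twist": 0.153, "claw": 1},
  {"offset": [0.0153, 0.0268, -0.004], "twist": 0.153, "claw": 1},
  {"offset": [0.0153, 0.0268, -0.004], "twist": 0.153, "claw": 1},
  {"offset": [0.0153, 0.0268, -0.004], "twist": 0.153, "claw": 1},
  {"offset": [0.0153, 0.0268, -0.004], "twist": 0.153, "claw": 1},
  {"offset": [0.0153, 0.0268, -0.004], "twist": 0.153, "claw": 1},
  {"offset": [0.0153, 0.0268, -0.004], "twist": 0.153, "claw": 1},
  {"offset": [0.0153, 0.0268, -0.004], "twist": 0.153, "claw": 1},
  {"offset": [0.0153, 0.0268, -0.004], "twist": 0.153, "claw": 1},
  {"offset": [0, 0, 0], "twist": 0.153, "claw": 1},
])

```text
t: 2.6
tcp_pos: [0.6048, -0.1419, 0.3284]
eef_rot: [3.14, 0.001, -2.768]
contact_force: [-0.2, -0.6, 0.4]
finger_gap: 0.0929
finger_force: 0.0
```

```bash
python3 - <<'E'
from h import *
s=status.observe();print(s["t"],s["joint_positions"],s["tcp_pos"],s["eef_rot"])
w=optics.calibration("wrist");im=optics.get_image("wrist")
cv2.imwrite("pics/w1.png",im[:,:,::-1])
K,T=w["K"],w["camera_from_world"];np.savez("w1.npz",K=K,T=T)
print(-T[:3,:3].T@T[:3,3])
E
```

```text
2.6 [ 0.6537997   0.68834243 -0.80378748  1.87931018  0.64795369  0.85610097
  1.46270962] [ 0.60483639 -0.14186629  0.32843816] [ 3.14012735e+00  9.57457612e-04 -2.76764993e+00]
[ 0.53178581 -0.17064136  0.30775669]
```

View pics/w1.png

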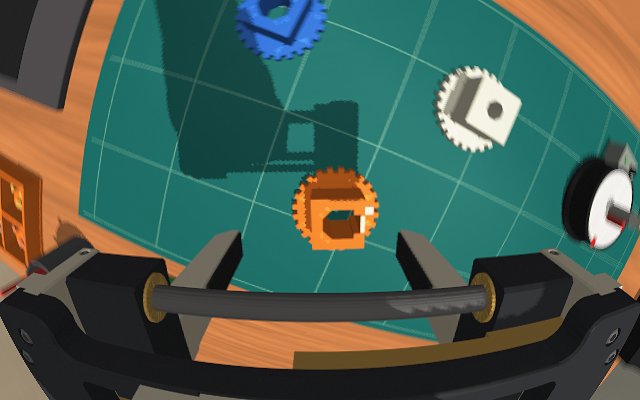

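The wrist view shows the orange gear at about (336,212), already square to the fingers, with the white slot marks on the right at about (365,213). The drum is at the right edge. I'll enlarge the hub to refine it.

```bash
python3 - <<'E'
import cv2
a=cv2.imread("pics/w1.png")[155:265,280:390]
cv2.imwrite("pics/crop2.png",cv2.resize(a,(550,550),interpolation=cv2.INTER_CUBIC))
E
```

```text
(no output)
```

View pics/crop2.png

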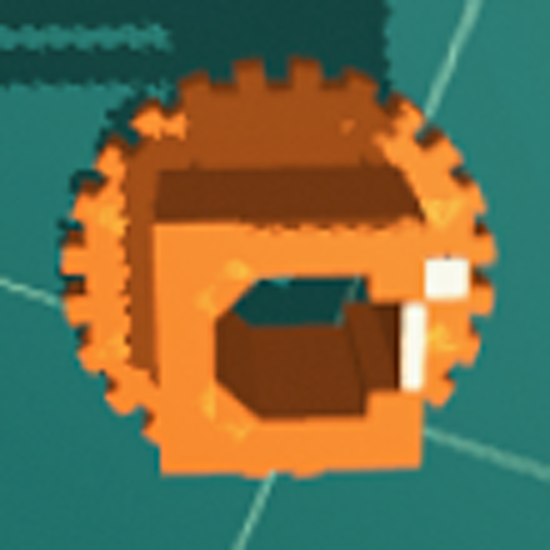

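The hub-top corners in the crop are (153,225), (425,222), (422,467) and (162,475), and the slot's outer edge is at about (402,347).

```bash
python3 - <<'E'
from h import *
d=np.load("w1.npz")
f=lambda x,y,z:ray_plane(d["K"],d["T"],(280+x/5,155+y/5),z,True)
p=np.array([f(*q,.05) for q in[(153,225),(425,222),(422,467),(162,475)]]);print(p,p.mean(0))
e=np.roll(p,-1,0)-p;print(np.linalg.norm(e,axis=1),np.arctan2(e[:,1],e[:,0]))
s=f(402,347,.05)-p.mean(0);print("slot",np.linalg.norm(s),np.arctan2(s[1],s[0]))
m=f(447,279,.012);s=m-p.mean(0);print(m,np.hypot(*s[:2]),np.arctan2(s[1],s[0]))
E
```

```text
[[ 0.60664177 -0.14884172  0.05      ]
 [ 0.58877165 -0.10475819  0.05      ]
 [ 0.63224478 -0.08573495  0.05      ]
 [ 0.6510184  -0.13009935  0.05      ]] [ 0.61966915 -0.11735855  0.05      ]
[0.04756784 0.0474531  0.04817311 0.04817221] [ 1.95592297  0.41248268 -1.17047795 -2.7419705 ]
slot 0.019936320449500992 1.981604024702824
[ 0.60658934 -0.08588482  0.012     ] 0.03408338497386331 1.964659935764791
```

The hub measures 48 mm, which matches. Gear centre is (0.6197,-0.1174) and yaw 1.97, so tool yaw should be -2.742. Descending.

jog_arm([
  {"offset": [0.0075, 0.0122, 0], "twist": 0.013, "claw": 1},
  {"offset": [0.0074, 0.0123, 0], "twist": 0.013, "claw": 1},
  {"offset": [0, 0, -0.03], "twist": 0, "claw": 1},
  {"offset": [0, 0, -0.03], "twist": 0, "claw": 1},
  {"offset": [0, 0, 0], "twist": 0, "claw": 1},
  {"offset": [0, 0, 0], "twist": 0, "claw": 1},
])

```text
t: 3.4
tcp_pos: [0.6194, -0.1194, 0.2697]
eef_rot: [-3.141, 0.001, -2.75]
contact_force: [0.1, 0.1, -0.8]
finger_gap: 0.0928
finger_force: 0.0
```

jog_arm([
  {"offset": [0, 0.002, -0.03], "twist": 0.008, "claw": 1},
  {"offset": [0, 0, -0.025], "twist": 0, "claw": 1},
  {"offset": [0, 0, -0.012], "twist": 0, "claw": 1},
  {"offset": [0, 0, 0], "twist": 0, "claw": 1},
  {"offset": [0, 0, 0], "twist": 0, "claw": 0},
  {"offset": [0, 0, 0], "twist": 0, "claw": -0.5},
  {"offset": [0, 0, 0], "twist": 0, "claw": -1},
  {"offset": [0, 0, 0], "twist": 0, "claw": -1},
  {"offset": [0, 0, 0], "twist": 0, "claw": -1},
  {"offset": [0, 0, 0], "twist": 0, "claw": -1},
])

```text
t: 4.65
tcp_pos: [0.6189, -0.1181, 0.2018]
eef_rot: [-3.142, 0.0, -2.742]
contact_force: [-0.3, 0.7, 1.1]
finger_gap: 0.0473
finger_force: 30.0
```

The grip is good: 47.3 mm gap at 30 N. Next I lift, then travel to a viewpoint short of the drum while turning.

jog_arm([
  {"offset": [0, 0, 0.02], "twist": 0, "claw": -1},
  {"offset": [0, 0, 0.03], "twist": 0, "claw": -1},
  {"offset": [0, 0, 0.03], "twist": 0, "claw": -1},
  {"offset": [0, 0, 0.03], "twist": 0, "claw": -1},
  {"offset": [-0.011, 0.0177, 0.02], "twist": -0.157, "claw": -1},
  {"offset": [-0.0114, 0.0177, 0.01], "twist": -0.157, "claw": -1},
  {"offset": [-0.0114, 0.0177, 0], "twist": -0.157, "claw": -1},
  {"offset": [-0.0114, 0.0177, 0], "twist": -0.157, "claw": -1},
  {"offset": [-0.0114, 0.0177, 0], "twist": -0.157, "claw": -1},
  {"offset": [-0.0114, 0.0177, 0], "twist": -0.157, "claw": -1},
])

```text
t: 5.9
tcp_pos: [0.5502, -0.0111, 0.3428]
eef_rot: [3.141, 0.0, 2.594]
contact_force: [1.1, -0.2, -2.2]
finger_gap: 0.0475
finger_force: 30.0
```

jog_arm([
  {"offset": [-0.0114, 0.0177, 0], "twist": -0.157, "claw": -1},
  {"offset": [-0.0114, 0.0177, 0], "twist": -0.157, "claw": -1},
  {"offset": [-0.0114, 0.0177, 0], "twist": -0.157, "claw": -1},
  {"offset": [-0.0114, 0.0177, 0], "twist": -0.157, "claw": -1},
  {"offset": [-0.0114, 0.0177, 0], "twist": -0.157, "claw": -1},
  {"offset": [-0.0114, 0.0177, 0], "twist": -0.157, "claw": -1},
  {"offset": [-0.0114, 0.0177, 0], "twist": -0.157, "claw": -1},
  {"offset": [-0.0114, 0.0177, 0], "twist": -0.157, "claw": -1},
  {"offset": [0, 0, 0], "twist": 0, "claw": -1},
  {"offset": [0, 0, 0], "twist": 0, "claw": -1},
])

```text
t: 7.15
tcp_pos: [0.4598, 0.1295, 0.3423]
eef_rot: [3.141, -0.0, 1.346]
contact_force: [-1.1, -0.2, -2.7]
finger_gap: 0.0476
finger_force: 30.0
```

```bash
python3 - <<'E'
from h import *
s=status.observe();print(s["t"],s["joint_positions"],s["tcp_pos"],s["eef_rot"],s["finger_gap"])
w=optics.calibration("wrist");im=optics.get_image("wrist")
cv2.imwrite("pics/w2.png",im[:,:,::-1])
K,T=w["K"],w["camera_from_world"];np.savez("w2.npz",K=K,T=T)
E
```

```text
7.15 [-0.22936315  0.40975276 -0.21957405  2.20638957  0.16988744  0.53992625
 -0.80213128] [0.4598399  0.12946064 0.34226531] [ 3.14095114e+00 -3.14314671e-04  1.34596632e+00] 0.047615434728599325
```

View pics/w2.png

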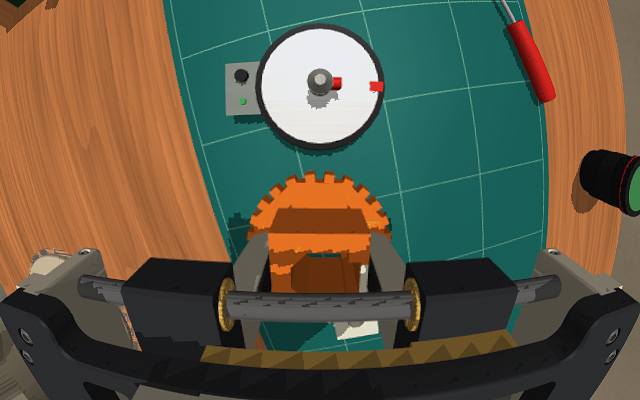

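The held gear hangs level with its slot to the right. The drum is in clear view: shaft top at about (320,78), key at (337,83), rim mark at (377,86). I'll fit the white disc.

```bash
python3 - <<'E'
from h import *
d=np.load("w2.npz");im=cv2.imread("pics/w2.png").astype(int)
f=lambda x,y,z:ray_plane(d["K"],d["T"],(x,y),z,True)
sub=im[10:165,240:400];wh=((sub.min(2)>170)).astype(np.uint8)
n,l,st,_=cv2.connectedComponentsWithStats(wh);k=1+st[1:,4].argmax()
c=max(cv2.findContours((l==k).astype(np.uint8),0,1)[0],key=cv2.contourArea)
h=cv2.convexHull(c)[:,0]+[240,10]
P=np.array([f(*q,.045)[:2] for q in h])
(cx,cy),r=cv2.minEnclosingCircle(P.astype(np.float32));A=np.c_[2*P,np.ones(len(P))];s=np.linalg.lstsq(A,(P**2).sum(1),rcond=None)[0]
C=s[:2];print("disc",C,np.sqrt(s[2]+C@C),(cx,cy),r)
red=(im[...,2]>150)&(im[...,1]<70)&(im[...,0]<70);ys,xs=np.nonzero(red[60:110,360:395]);m=f(xs.mean()+360,ys.mean()+60,.045)[:2]-C
print(xs.mean()+360,ys.mean()+60,np.hypot(*m),np.arctan2(m[1],m[0]));print("shafttop",f(320,78,.1))
k=f(337,82,.077)[:2]-C;print("key",np.hypot(*k),np.arctan2(k[1],k[0]))
E
```

```text
disc [0.48177912 0.2257901 ] 0.05175481762099549 (0.4817626178264618, 0.22586089372634888) 0.05209505558013916
376.51376146788994 85.90825688073394 0.05061115019981125 -0.22284888787855023
shafttop [0.4821162  0.22619803 0.1       ]
key 0.013534456009996216 -0.24478810482585064
```

Shaft is at (0.482,0.2265) and key yaw is -0.23. The gear's yaw already matches, so I move over it and start down in small steps.

jog_arm([
  {"offset": [0.0055, 0.0245, 0], "twist": 0, "claw": -1},
  {"offset": [0.0055, 0.0245, 0], "twist": 0, "claw": -1},
  {"offset": [0.0055, 0.0245, 0], "twist": 0, "claw": -1},
  {"offset": [0.0056, 0.0245, 0], "twist": 0, "claw": -1},
  {"offset": [0, 0, 0], "twist": 0, "claw": -1},
  {"offset": [0, 0, -0.015], "twist": 0, "claw": -1},
  {"offset": [0, 0, -0.015], "twist": 0, "claw": -1},
  {"offset": [0, 0, 0], "twist": 0, "claw": -1},
  {"offset": [0, 0, 0], "twist": 0, "claw": -1},
])

```text
t: 8.32
tcp_pos: [0.4818, 0.2274, 0.3115]
eef_rot: [-3.141, 0.0, 1.343]
contact_force: [-0.2, 0.2, -2.1]
finger_gap: 0.048
finger_force: 30.0
```

```bash
python3 - <<'E'
from h import *
s=status.observe();print(s["tcp_pos"],s["eef_rot"],s["contact_force"])
a=optics.get_image("wrist")[60:390,150:490];b=optics.get_image("scene")[170:270,370:480]
a=cv2.resize(a,(450,437));b=cv2.resize(b,(340,309),interpolation=cv2.INTER_CUBIC)
o=np.zeros((437,790,3),np.uint8);o[:,:450]=a;o[:309,450:]=b
cv2.imwrite("pics/c3.png",o[:,:,::-1])
E
```

```text
[0.48180301 0.22740238 0.31149453] [-3.14116500e+00  4.70194754e-04  1.34254355e+00] [-0.19934633  0.20835022 -2.07147571]
```

View pics/c3.png

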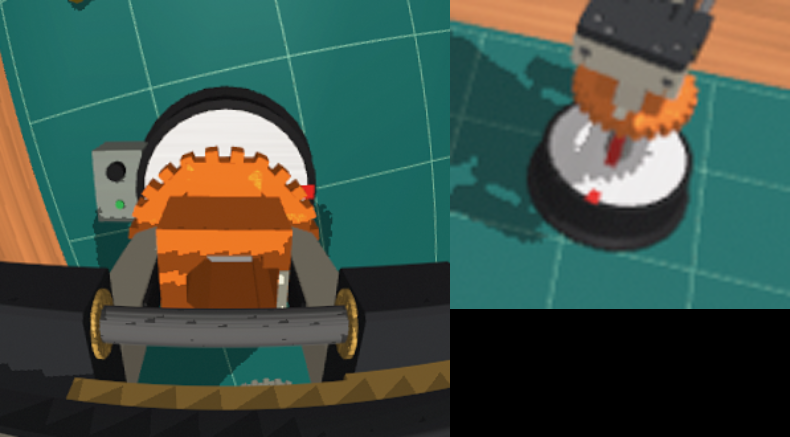

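The gear sits over the shaft, whose grey top shows inside the bore at about (230,262) of the left half. The slot side faces the red rim mark at (307,191). Descending and watching the force.

jog_arm([
  {"offset": [0, 0, -0.006], "twist": 0, "claw": -1},
  {"offset": [0, 0, -0.006], "twist": 0, "claw": -1},
  {"offset": [0, 0, -0.006], "twist": 0, "claw": -1},
  {"offset": [0, 0, -0.006], "twist": 0, "claw": -1},
  {"offset": [0, 0, 0], "twist": 0, "claw": -1},
])

```text
t: 9.05
tcp_pos: [0.4816, 0.2276, 0.2871]
eef_rot: [-3.141, 0.001, 1.343]
contact_force: [-0.2, -0.4, -2.1]
finger_gap: 0.0479
finger_force: 30.0
```

jog_arm([
  {"offset": [0, 0, -0.005], "twist": 0, "claw": -1},
  {"offset": [0, 0, -0.005], "twist": 0, "claw": -1},
  {"offset": [0, 0, -0.005], "twist": 0, "claw": -1},
  {"offset": [0, 0, 0], "twist": 0, "claw": -1},
])

```text
t: 9.55
tcp_pos: [0.4817, 0.2276, 0.2723]
eef_rot: [-3.141, 0.001, 1.343]
contact_force: [0.9, -0.6, -2.1]
finger_gap: 0.0479
finger_force: 30.0
```

No contact, and the underside is at 0.0705, already below the key top. Continuing.

jog_arm([
  {"offset": [0, 0, -0.006], "twist": 0, "claw": -1},
  {"offset": [0, 0, -0.006], "twist": 0, "claw": -1},
  {"offset": [0, 0, -0.006], "twist": 0, "claw": -1},
  {"offset": [0, 0, -0.004], "twist": 0, "claw": -1},
  {"offset": [0, 0, -0.002], "twist": 0, "claw": -1},
  {"offset": [0, 0, 0], "twist": 0, "claw": -1},
  {"offset": [0, 0, 0], "twist": 0, "claw": -1},
])

```text
t: 10.42
tcp_pos: [0.4818, 0.2277, 0.2488]
eef_rot: [3.141, -0.0, 1.343]
contact_force: [0.1, 0.3, -2.4]
finger_gap: 0.0479
finger_force: 30.0
```

jog_arm([
  {"offset": [0, 0, -0.0015], "twist": 0, "claw": -1},
  {"offset": [0, 0, -0.001], "twist": 0, "claw": -1},
  {"offset": [0, 0, 0], "twist": 0, "claw": -1},
  {"offset": [0, 0, 0], "twist": 0, "claw": -1},
])

```text
t: 10.92
tcp_pos: [0.4817, 0.2277, 0.2467]
eef_rot: [3.141, -0.0, 1.343]
contact_force: [-0.9, -0.5, 5.1]
finger_gap: 0.0477
finger_force: 30.0
```

The force rose to +5 N at z = 0.2467, where the seat is expected (0.2468). Releasing and rising straight up.

jog_arm([
  {"offset": [0, 0, 0], "twist": 0, "claw": 0},
  {"offset": [0, 0, 0], "twist": 0, "claw": 0.7},
  {"offset": [0, 0, 0], "twist": 0, "claw": 1},
  {"offset": [0, 0, 0], "twist": 0, "claw": 1},
  {"offset": [0, 0, 0], "twist": 0, "claw": 1},
  {"offset": [0, 0, 0.03], "twist": 0, "claw": 1},
  {"offset": [0, 0, 0.05], "twist": 0, "claw": 1},
  {"offset": [0, 0, 0.05], "twist": 0, "claw": 1},
  {"offset": [0, 0, 0], "twist": 0, "claw": 1},
  {"offset": [0, 0, 0], "twist": 0, "claw": 1},
])

```text
t: 12.18
tcp_pos: [0.4815, 0.2274, 0.3759]
eef_rot: [-3.142, 0.0, 1.343]
contact_force: [-0.2, -0.1, -0.4]
finger_gap: 0.0931
finger_force: 0.0
```

```bash
python3 - <<'E'
from h import *
s=status.observe();print(s["tcp_pos"],s["contact_force"],s["finger_gap"],s["finger_force"])
a=optics.get_image("wrist")[60:390,150:490];b=optics.get_image("scene")[150:270,220:480]
a=cv2.resize(a,(400,388));b=cv2.resize(b,(400,185),interpolation=cv2.INTER_CUBIC)
o=np.zeros((388,800,3),np.uint8);o[:,:400]=a;o[:185,400:]=b
cv2.imwrite("pics/c4.png",o[:,:,::-1])
E
```

```text
[0.48151493 0.22740158 0.37586714] [-0.18052009 -0.06856759 -0.44568067] 0.09309876711937606 0.0
```

View pics/c4.png

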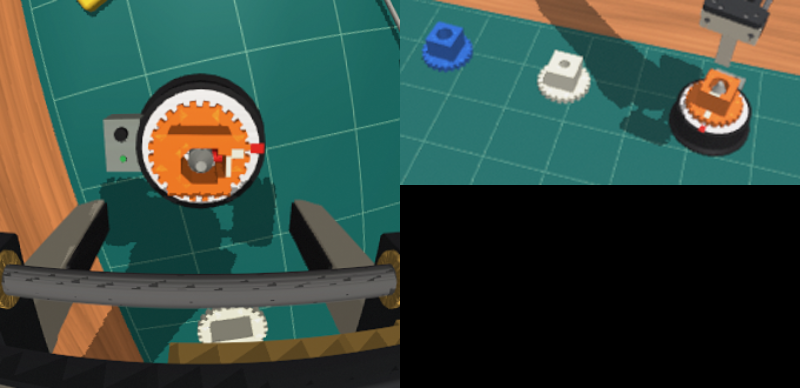

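The gear lies flat on the drum: the shaft at (200,160) stands through the bore, the red key is in the slot, and the white mark at (237,153) meets the red rim mark at (257,148). The blue and white gears are untouched and the gripper is clear.

```bash
python3 -c "from rig import job;print(job.job_done())"
```

```text
the job is handed in; nothing more can be done
None
```

The orange gear is on the shaft with its slot over the key, flat and fully home on the drive, and released; the blue and white gears were not touched, and the job was handed in at about 12 s of the 40 s allowed (no verdict was returned).

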